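# Press a drill chuck onto a tapered arbor and carry the pair to the inspection plate

## Robot

A 7-joint arm with a two-finger parallel gripper is mounted at the origin on a cart in front of the work surface, level with it; the furniture and walls round the work are solid. World frame = base frame: x ahead of the robot, y to its left, z up, the work surface at z = 0. Lengths are in m, angles in rad, forces in N, time in s.
With the tool pointing down it reaches from about 0.425 to 0.8 m from the base axis. Payload 8.3 kg.
Tool frame: the origin (TCP) lies between the finger pads; the fingertips stand 25 mm ahead of it and the grasp point (between the pads) lies 6 mm ahead of it (arm.tcp_to_tips is the distance from the TCP to the fingertips, in m); z points along the fingers, y is the line along which they close (so a half turn about z gives the same grasp; the last joint's range is limited). The gripper opens to 85 mm and grips with 20 to 120 N. Pads are 22 mm wide; open, the fingers measure 114 mm over their backs; the gripper's body (76 mm by 85 mm) begins 54 mm behind the grasp point. The pads swing forward as they close: fully open they stand 13 mm farther back than shut.
Start: joints at [-1.319, 0.383, 0.016, 1.37, -0.006, 1.388, -0.046], TCP at [0.193, 0.594, 0.256] pointing down, gripper open.
Joint ranges: [-2.95, 2.95], [-0.25, 2.06], [-1.52, 1.56], [0.18, 2.33], [-1.44, 4.58], [0.02, 2.06], [-3.01, 3.01]. Speed limits (rad/s): [2.39, 2.39, 3.01, 3.01, 3.14, 3.14, 3.14].

## Interface

Orientations are given as a unit quaternion [w, x, y, z].
In Python, from plant import status, snapshot, job_done, arm gives the robot as it stands.
- The arm moves only by the tool drive_tool, never from a script. Its argument "rows" is one flat list of numbers, 4 for each row, row after row: the shift along the tool's x, y, z in m, then the turn about the tool's z in rad. In form: [dx, dy, dz, roll, dx, dy, dz, roll, ...]. A call has exactly 10 rows; each row shifts and turns the commanded pose from where the row before left it, along the tool's axes as they then stand; what a row does not reach is not made up. A row lasts 1/10 s, in which the tool goes at most 50 mm and 8.59 degrees, less where a joint would pass 70% of its speed; a pose out of reach is approached as far as the arm can. A call is refused whole if a number of a shift passes 0.05 or a number of a turn 0.15, either way. A call with a gripper value outside its range is refused whole. "gripper" is the opening, from 0 (shut) to 1 (fully open), set as the call begins (left out, the last holds). The fingers move at their own pace and stop on an object; "force" is the grip in N (left out, the last holds). Time passes only in rows, so rows that do not move let the fingers close, or fill a call up. It gives the time, the measured TCP pose, the force, the opening and the grip force at its end, in the units of the state.
- status.observe(): the state, without advancing time (a new reading comes with each control period).
- snapshot(name): name is "scene" or "top"; returns a dict with "image" (420x560x3 uint8, blue, green, red), "vfov" (degrees; the focal length in pixels is half the picture's height over the tangent of half this angle, whatever the lens; pixels are square), "cx", "cy" (the principal point, pixels), "world_from_camera" (4x4, takes a point from camera to world coordinates). Camera axes: x right, y up, looking along -z (the intrinsics and any distortion apply to the point x, -y, -z); pixel columns grow to the right and rows downward; lengths in m; the calibration is good to about 2 mm. A picture is of the moment at which its call begins. There is no depth.
- job_done(): hands the job in; it is judged then, once.
The state is a dict: "t": time; "joint_positions": joint angles; "qvel": joint speeds; "joint_efforts": joint torques, N m; "ee_pos": TCP position; "tool_rot": TCP orientation; "force": force on the tool from outside, world axes, zero at the start; "moment": the same for the moment, N m; "finger_gap": opening from 0.0 (shut) to 1.0 (fully open); "finger_force": force on a finger pad.
Only numpy, scipy, OpenCV 4.12 (cv2) and the standard library are available. Lean on these libraries where they do the work, as an engineer would, in place of code of your own. Each camera call takes 0.05 s, during which the arm holds its last target. There are 200 camera calls.

## Task

Press the drill chuck straight down onto the taper of the flanged arbor, hard enough that friction alone holds it there, but without driving the sprung plate under the arbor down onto its stop. Then lift the pair by the chuck alone, never with the fingers on the arbor, set it down upright on the dark inspection plate with the whole flange on the plate, and let go; leave the sleeves and the collet where they are.

Things in the scene. Friction and masses are not known exactly. Their poses are not given: they have to be found in the camera images.
- chuck_mid (a point): Centre (half-way up, 42 mm above its mouth) of a loose steel drill chuck, 85 mm tall, 0.15 kg, standing on its socket mouth with three jaws on top; z points up out of the jaws. Heights above the mouth: plain body 0 to 36 mm (diameter 35), knurled round sleeve 37 to 64 mm (diameter 38, the place to grip, from any side), cone and jaws 64 to 85 mm.
- chuck_mouth (a point): Centre of the chuck's underside, the mouth of its blind tapered socket: 20 mm across at the mouth, narrowing by 0.2 mm per mm, 36 mm deep. It first meets the taper 25 to 33 mm above the arbor's underside (only felt) and sinks up to 2 mm more. A press of about 18 N holds; under about 13 N may not. Sideways strain spoils the hold: letting go and regripping before the press lets it centre.
- arbor: Loose steel flanged arbor, 55.5 mm tall, 0.37 to 0.51 kg, standing on its flange (diameter 58, 12 mm thick) on the sprung plate; a boss (diameter 30) reaches up to 20 mm, above it the taper narrows from about 21 mm diameter at 24 mm height to 15 mm at 54 mm. Tapers differ by up to 0.7 mm in diameter, too little to see. Origin: centre of the underside; z up along the taper.
- pad_top (a point): Centre of the top of the round white sprung plate (diameter 80) on which the arbor stands; its plastic face is slippery; it sits on a square grey base (100 by 100 mm, bolted down) and its top is 38 mm above the worktop when not pressed.
- pad_plate (a joint): How far the sprung plate has been pushed down, in m: 0 at rest, 0.003 on its stop. The spring starts to give at a press of about 0 to 2 N and adds 8 N per mm; the stop is reached at a press of about 24 N. Pushing it past 0.0028 counts as driving it onto the stop.
- slab_top (a point): Centre of the top of the dark square inspection plate, 120 by 120 mm, 24 mm thick, fixed to the worktop; x and y along its edges.
- sleeve_a: Bystander: flanged steel sleeve, diameter 32, 24 mm tall, loose. Origin: centre of the underside.
- sleeve_b: Bystander: plain steel ring, diameter 41, 16 mm tall, loose. Origin: centre of the underside.
- spring_collet: Bystander: slotted spring collet, diameter 29, 31 mm tall, loose. Origin: centre of the underside.
- chuck: The same chuck; origin at the centre of its underside (the socket mouth), z up out of the jaws.

How it is judged:
By the outcome, as a careful person would: the job done as asked, in the order asked, and still so for the second after the job is handed in, with the robot touching nothing.
It also fails if it takes over 61 s, if anything falls off the work surface, if the arm or the gripper's body presses on something with over 40 N, if the wrist force passes 120 N, or if a joint passes its speed limit or range.

## Working session

There is one attempt and no reset: what is moved stays moved. The work goes in short steps, Python scripts to look and compute and a tool call to move; the robot and the scene stay as the last step left them, time stands still between calls to the robot, and variables do not carry over. Pictures are saved under pics/ and viewed, at most 10 in all, crops included, and the job is handed in when it is done.

Besides the shell and the picture viewer there is one more tool, called in YAML: its name, and indented under it one key for each argument. drive_tool: Moves the arm, as the interface text tells. Its arguments: {"type":"object","properties":{"rows":{"type":"array"},"gripper":{"type":"number"},"force":{"type":"number"}},"required":["rows"]}

```bash
mkdir -p pics; ls; python3 - <<'E'
from plant import status, snapshot, arm
import cv2,pickle
print(status.observe(), arm.tcp_to_tips)
for n in("scene","top"):
    s=snapshot(n); cv2.imwrite(f"pics/{n}0.png",s["image"]); pickle.dump(s,open(f"{n}.pkl","wb"))
    print({k:v for k,v in s.items() if k!="image"})
E
```

```text
pics
{'t': 0.0, 'joint_positions': array([-1.31890922,  0.3842359 ,  0.01637838,  1.37114682, -0.00630142,
        1.38821834, -0.04650874]), 'qvel': array([ 1.01940731e-03, -4.43566065e-04,  4.44626352e-05, -6.91559052e-04,
        1.06136026e-03,  7.30586851e-04,  1.73549807e-03]), 'joint_efforts': array([ 1.77692077e-04, -6.27618098e+01,  8.44194554e-01, -3.71817112e+01,
        1.65123719e-02,  1.45268519e-02,  6.73601122e-06]), 'ee_pos': array([0.19333455, 0.5938652 , 0.2552836 ]), 'tool_rot': array([-1.35763566e-04,  1.56719398e-01,  9.87642684e-01, -9.70070741e-04]), 'force': array([ 0.10959116,  0.1864903 , -0.56374733]), 'moment': array([ 0.00022377, -0.03090232,  0.00225681]), 'finger_force': 0.0, 'finger_gap': 1.000895840961789} 0.025
{'vfov': 49.06076080327301, 'cx': 272.9890468280817, 'cy': 208.29989967943862, 'world_from_camera': array([[ 0.54574787,  0.42713311, -0.7209137 , -0.09756485],
       [-0.83778836,  0.26126572, -0.47942767, -0.39956866],
       [-0.0164294 ,  0.86561974,  0.50043236,  0.513216  ],
       [ 0.        ,  0.        ,  0.        ,  1.        ]])}
{'vfov': 42.56115632156458, 'cx': 273.66488892178063, 'cy': 207.55874356009554, 'world_from_camera': array([[-0.02814228,  0.9924125 , -0.1196889 ,  0.45732959],
       [-0.99958759, -0.02725475,  0.00904608,  0.04704514],
       [ 0.00571535,  0.11989412,  0.99277023,  0.99703103],
       [ 0.        ,  0.        ,  0.        ,  1.        ]])}
```

View pics/scene0.png

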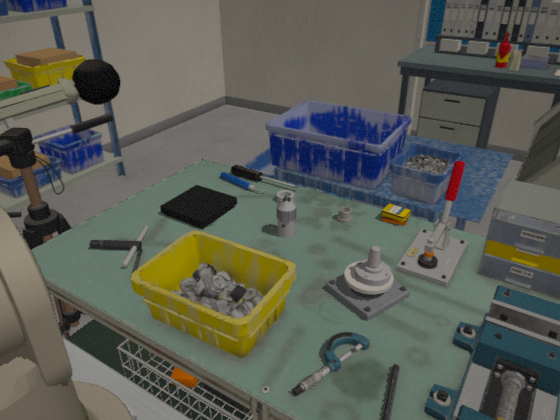

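View pics/top0.png

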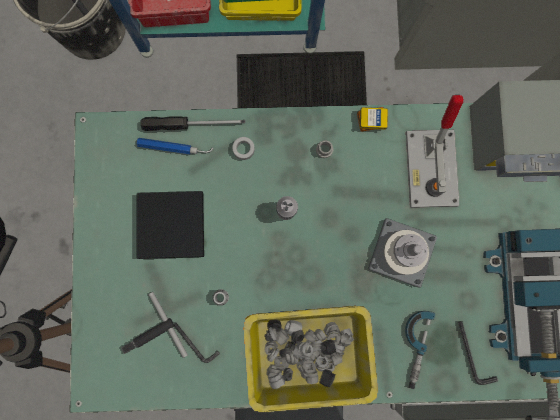

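The scene view has the chuck at about (286,215), the arbor on its pad at (373,270) and the dark plate at (200,205). In the top view they are at (287,207), (406,250) and (170,225). I'll enlarge crops of the chuck and arbor to measure them more precisely.

```bash
cat > h.py <<'E'
import numpy as np, cv2, pickle
def cam(s):
    f=210/np.tan(np.radians(s["vfov"]/2)); return f,s["cx"],s["cy"],np.array(s["world_from_camera"])
def at_z(s,u,v,z):
    f,cx,cy,T=cam(s); d=T[:3,:3]@np.array([(u-cx)/f,-(v-cy)/f,-1]); o=T[:3,3]
    return o+d*(z-o[2])/d[2]
def proj(s,p):
    f,cx,cy,T=cam(s); q=T[:3,:3].T@(np.array(p)-T[:3,3]); return np.array([cx+f*q[0]/-q[2],cy-f*q[1]/-q[2]])
def crop(im,u0,v0,w,h,k):
    c=cv2.resize(im[v0:v0+h,u0:u0+w],None,fx=k,fy=k,interpolation=cv2.INTER_CUBIC)
    for i in range(0,w,10): cv2.line(c,(i*k,0),(i*k,8 if (u0+i)%50 else 16),(0,0,255),1)
    for i in range(0,h,10): cv2.line(c,(0,i*k),(8 if (v0+i)%50 else 16,i*k),(0,0,255),1)
    return c
E
python3 - <<'E'
from h import *
t=pickle.load(open("top.pkl","rb"));s=pickle.load(open("scene.pkl","rb"))
a=np.hstack([crop(t["image"],260,180,50,50,8),crop(t["image"],380,220,50,50,8)])
b=np.hstack([crop(s["image"],260,190,50,50,4),crop(s["image"],320,240,100,50,4),crop(s["image"],150,180,50,50,4)])
cv2.imwrite("pics/c1.png",np.vstack([a,b[:, :800]]))
print("slab",[at_z(t,*p,.024).round(3) for p in((137,193),(203,192),(204,258),(137,258),(170.5,225))])
print("chuck",at_z(t,287,207,.085).round(4),"arbor",at_z(t,408,248,.0935).round(4))
E
```

```text
slab [array([0.608, 0.286, 0.024]), array([0.607, 0.166, 0.024]), array([0.487, 0.166, 0.024]), array([0.49 , 0.286, 0.024]), array([0.548, 0.226, 0.024])]
chuck [0.5676 0.016  0.085 ] arbor [ 0.4919 -0.1842  0.0935]
```

View pics/c1.png

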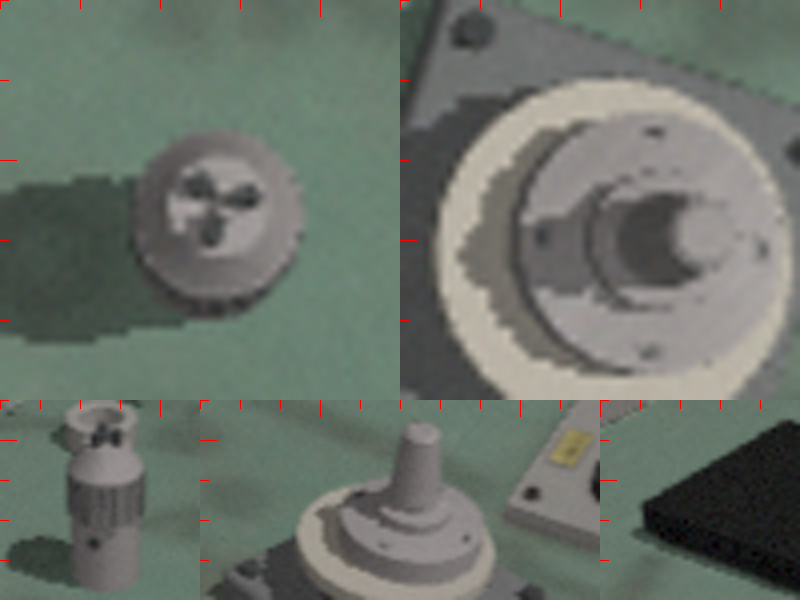

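The close-up puts the chuck jaws at about (286.9,206) and its sleeve centre at (287.4,207). The arbor tip is at (418.4,249.6), its flange centre at (411,250.4) and the pad at (407,252). In the scene view the chuck's base centre is about (286,235) and the arbor tip about (374.7,247). I'll check that the two cameras agree.

```bash
python3 - <<'E'
from h import *
t=pickle.load(open("top.pkl","rb"));s=pickle.load(open("scene.pkl","rb"))
for n,c,u,v,z in [("jaws",t,286.9,205.9,.085),("sleeve",t,287.4,207,.064),("sc sleeve col",s,286.4,213,.05),("tip",t,418.4,249.6,.0935),("flange",t,411,250.4,.05),("pad",t,406.9,252.2,.038),
 ("sc tip",s,375.4,248,.0935),("sc pad",s,369.5,275,.038),("sc flange",s,373.5,269,.05)]: print(n,at_z(c,u,v,z).round(4))
for p in [(.566,.0165,.05),(.566,.0165,.085),(.566,.0165,.0),(.488,-.201,.0935),(.488,-.201,.05)]: print(p,proj(s,p).round(1),proj(t,p).round(1))
E
```

```text
jaws [0.5695 0.0161 0.085 ]
sleeve [0.5701 0.0146 0.064 ]
sc sleeve col [0.568  0.0115 0.05  ]
tip [ 0.4887 -0.2015  0.0935]
flange [ 0.4892 -0.2004  0.05  ]
pad [ 0.4866 -0.196   0.038 ]
sc tip [ 0.4866 -0.2035  0.0935]
sc pad [ 0.4865 -0.1988  0.038 ]
sc flange [ 0.4897 -0.2033  0.05  ]
(0.566, 0.0165, 0.05) [283.7 212.8] [286.1 210.3]
(0.566, 0.0165, 0.085) [283.6 197.2] [286.7 208. ]
(0.566, 0.0165, 0.0) [283.8 234. ] [285.4 213.4]
(0.488, -0.201, 0.0935) [374.3 247.1] [418.1 250. ]
(0.488, -0.201, 0.05) [371.8 269.1] [411.4 251.1]
```

```bash
python3 - <<'E'
from h import *
t=pickle.load(open("top.pkl","rb"));s=pickle.load(open("scene.pkl","rb"))
for z in (0,.1,.2,.3,.4,.5): print(z,"tripod hub top",at_z(t,18,342,z).round(2),"blk left",at_z(t,2,245,z).round(2),"| scene ball",at_z(s,95,80,z).round(2),"clamp",at_z(s,20,145,z).round(2),"hub",at_z(s,40,215,z).round(2))
E
python3 - <<'E'
import cv2,numpy as np
a=cv2.imread("pics/scene0.png")[50:350,0:160];b=cv2.imread("pics/top0.png")[180:420,0:120]
a=cv2.resize(a,(320,600));b=cv2.resize(b,(300,600))
cv2.imwrite("pics/c2.png",np.hstack([a,b]))
E
```

```text
0 tripod hub top [0.35 0.51 0.  ] blk left [ 0.52  0.54 -0.  ] | scene ball [1.18 1.38 0.  ] clamp [0.56 0.95 0.  ] hub [0.35 0.52 0.  ]
0.1 tripod hub top [0.36 0.46 0.1 ] blk left [0.52 0.49 0.1 ] | scene ball [0.93 1.03 0.1 ] clamp [0.43 0.68 0.1 ] hub [0.26 0.34 0.1 ]
0.2 tripod hub top [0.37 0.41 0.2 ] blk left [0.51 0.44 0.2 ] | scene ball [0.68 0.69 0.2 ] clamp [0.31 0.42 0.2 ] hub [0.17 0.16 0.2 ]
0.3 tripod hub top [0.38 0.37 0.3 ] blk left [0.5  0.39 0.3 ] | scene ball [0.43 0.34 0.3 ] clamp [0.18 0.16 0.3 ] hub [ 0.09 -0.02  0.3 ]
0.4 tripod hub top [0.39 0.32 0.4 ] blk left [0.5  0.34 0.4 ] | scene ball [ 0.18 -0.01  0.4 ] clamp [ 0.05 -0.1   0.4 ] hub [ 0.  -0.2  0.4]
0.5 tripod hub top [0.4  0.28 0.5 ] blk left [0.49 0.29 0.5 ] | scene ball [-0.06 -0.35  0.5 ] clamp [-0.08 -0.36  0.5 ] hub [-0.09 -0.38  0.5 ]
```

View pics/c2.png

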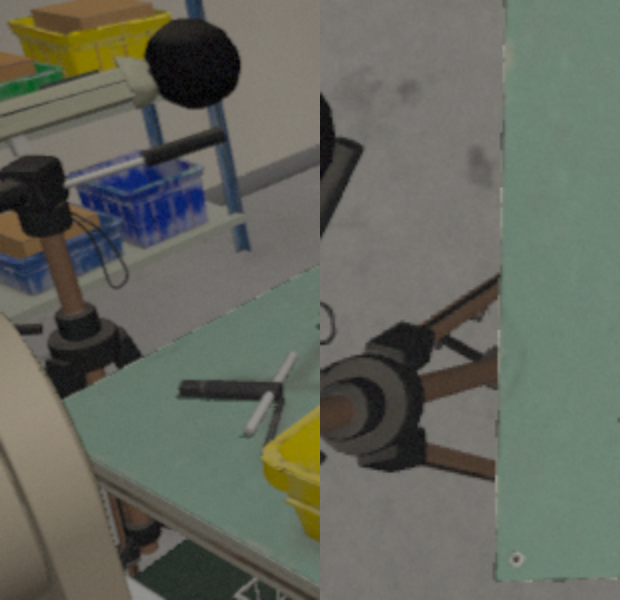

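The tripod's post is near (0.36,0.54), with a boom reaching to the side. I'll leave along -y, on the robot's side of it, and then cross to the chuck.

drive_tool:
  rows: [-0.017,-0.038,-0.011,0,-0.017,-0.038,-0.011,0,-0.017,-0.038,-0.011,0,-0.017,-0.038,-0.011,0,-0.036,-0.025,0.006,0,-0.036,-0.025,0.006,0,-0.036,-0.025,0.006,0,-0.036,-0.025,0.006,0,-0.036,-0.025,0.006,0,-0.036,-0.025,0.006,0]
  gripper: 1.0

```text
t: 1.1
ee_pos: [0.3706, 0.2175, 0.2639]
tool_rot: [-0.0, 0.157, 0.988, 0.0]
force: [0.8, 0.8, 0.2]
finger_gap: 0.998
finger_force: 0.0
```

```bash
cat >> h.py <<'E'
def go(target):
    from plant import status
    from scipy.spatial.transform import Rotation as R
    o=status.observe(); w,x,y,z=o["tool_rot"]; M=R.from_quat([x,y,z,w]).as_matrix()
    d=np.array(target)-o["ee_pos"]
    print("t",round(o["t"],2),"pos",o["ee_pos"].round(4),"F",o["force"].round(2),"gap",round(o["finger_gap"],3),"ff",round(o["finger_force"],1),"M",o["moment"].round(3))
    print("x",M[:,0].round(3),"z",M[:,2].round(3),"tool shift",(M.T@d).round(4),"len",np.linalg.norm(d).round(3))
E
python3 -c "from h import *; go((.569,.014,.16))"
```

```text
t 1.1 pos [0.3706 0.2175 0.2639] F [0.82 0.75 0.21] gap 0.998 ff 0.0 M [ 0.037 -0.09  -0.001]
x [-0.951  0.309  0.   ] z [-0.  0. -1.] tool shift [-0.2516 -0.1321  0.1039] len 0.303
```

drive_tool:
  rows: [-0.0315,-0.0165,0.013,0,-0.0315,-0.0165,0.013,0,-0.0315,-0.0165,0.013,0,-0.0315,-0.0165,0.013,0,-0.0315,-0.0165,0.013,0,-0.0315,-0.0165,0.013,0,-0.0315,-0.0165,0.013,0,-0.0315,-0.0165,0.013,0,0,0,0,0,0,0,0,0]

```text
t: 2.1
ee_pos: [0.5684, 0.0148, 0.1593]
tool_rot: [-0.001, 0.158, 0.987, -0.001]
force: [0.6, 0.5, -0.2]
finger_gap: 0.997
finger_force: 0.0
```

```bash
python3 - <<'E'
from h import *; go((.569,.014,.057))
from plant import snapshot
a=snapshot("scene");pickle.dump(a,open("s1.pkl","wb"))
b=snapshot("top")
cv2.imwrite("pics/c3.png",np.hstack([crop(a["image"],230,120,100,130,4),crop(b["image"],240,150,100,130,4)]))
E
```

```text
t 2.1 pos [0.5684 0.0148 0.1593] F [ 0.65  0.52 -0.2 ] gap 0.997 ff 0.0 M [ 0.046 -0.016 -0.023]
x [-0.95   0.311  0.002] z [-0.002 -0.001 -1.   ] tool shift [-0.0009 -0.0004  0.1023] len 0.102
```

View pics/c3.png

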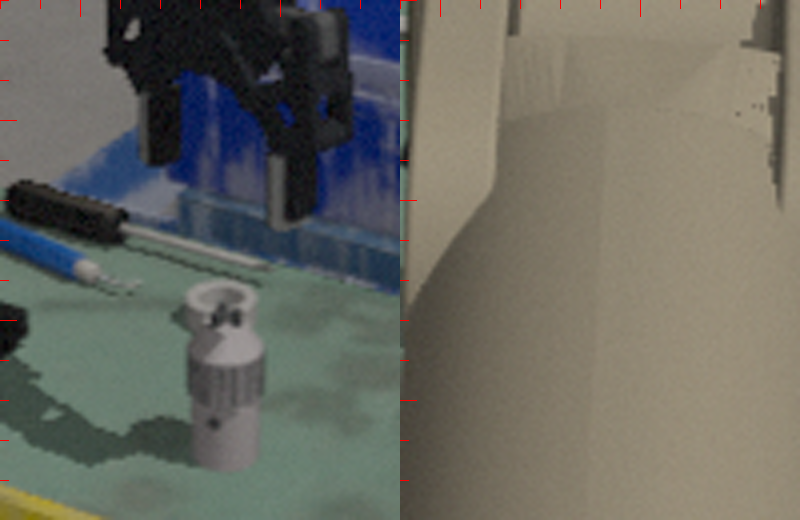

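The gripper straddles the chuck: the fingertip midpoint is at crop column 226 and the chuck is at 227. I'll go down and close.

drive_tool:
  rows: [0,0,0.02,0,0,0,0.02,0,0,0,0.02,0,0,0,0.02,0,0,0,0.013,0,0,0,0.009,0,0,0,0,0,0,0,0,0,0,0,0,0,0,0,0,0]

```text
t: 3.2
ee_pos: [0.5693, 0.0157, 0.0591]
tool_rot: [0.001, 0.157, 0.988, 0.0]
force: [0.1, 0.1, 0.2]
finger_gap: 1.002
finger_force: 0.0
```

drive_tool:
  rows: [0,0,0,0,0,0,0,0,0,0,0,0,0,0,0,0,0,0,0,0,0,0,0,0,0,0,0,0,0,0,0,0,0,0,0,0,0,0,0,0]
  gripper: 0
  force: 40

```text
t: 4.2
ee_pos: [0.5689, 0.0157, 0.0585]
tool_rot: [0.0, 0.157, 0.988, 0.0]
force: [-0.8, 0.0, 4.7]
finger_gap: 0.43
finger_force: 39.8
```

```bash
python3 -c "from h import *; go((.4885,-.2015,.057))"
```

```text
t 4.2 pos [0.5689 0.0157 0.0585] F [-0.84  0.    4.74] gap 0.43 ff 39.8 M [0.085 0.245 0.018]
x [-0.951  0.31  -0.   ] z [ 0.  0. -1.] tool shift [ 0.0092 -0.2314  0.0014] len 0.232
```

drive_tool:
  rows: [0,0,-0.01,0,0,0,-0.025,0,0,0,-0.03,0,0,0,-0.03,0,0,0,-0.025,0,0.001,-0.02,0,0,0.001,-0.03,0,0,0.001,-0.03,0,0,0.001,-0.03,0,0,0.001,-0.03,0,0]

```text
t: 5.2
ee_pos: [0.5191, -0.1176, 0.1776]
tool_rot: [-0.001, 0.157, 0.988, -0.0]
force: [0.3, 0.4, -1.4]
finger_gap: 0.437
finger_force: 40.3
```

drive_tool:
  rows: [0.001,-0.03,0,0,0.001,-0.03,0,0,0.001,-0.02,0,0,0.001,-0.011,0,0,0,0,0.003,0,0,0,0.003,0,0,0,0,0,0,0,0,0,0,0,0,0,0,0,0,0]

```text
t: 6.2
ee_pos: [0.489, -0.2008, 0.1724]
tool_rot: [0.0, 0.156, 0.988, -0.0]
force: [-0.4, 0.8, -1.4]
finger_gap: 0.432
finger_force: 40.3
```

```bash
python3 - <<'E'
from h import *; go((.4885,-.2015,.1635))
from plant import snapshot
a=snapshot("scene");pickle.dump(a,open("s2.pkl","wb"))
b=snapshot("top");pickle.dump(b,open("t2.pkl","wb"))
cv2.imwrite("pics/c4.png",np.hstack([crop(a["image"],325,190,90,100,6),crop(b["image"],400,210,40,100,6)])[:600])
E
```

```text
t 6.2 pos [ 0.489  -0.2008  0.1724] F [-0.43  0.79 -1.36] gap 0.432 ff 40.3 M [ 0.053  0.006 -0.013]
x [-0.951  0.309 -0.   ] z [ 0. -0. -1.] tool shift [ 0.0002 -0.0008  0.0089] len 0.009
```

View pics/c4.png

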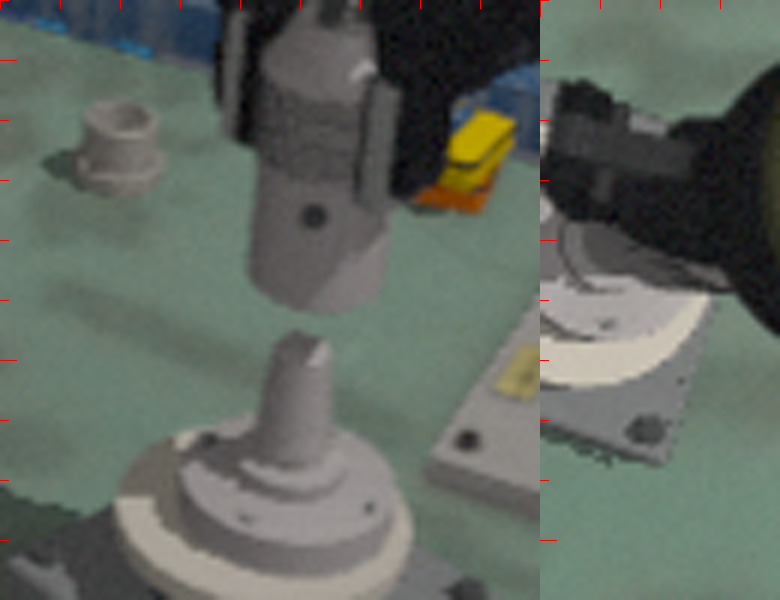

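```bash
python3 - <<'E'
from h import *
s=pickle.load(open("s2.pkl","rb"))
for p in [(.489,-.2008,.114),(.489,-.2008,.124),(.489,-.2008,.0935),(.494,-.2008,.114),(.489,-.2058,.114)]: print(p,proj(s,p).round(1))
print(at_z(s,377.3,246-.0,.0935).round(4))
g=cv2.cvtColor(s["image"],cv2.COLOR_BGR2GRAY)
for v in (228,232,236,247,250,255): print(v,g[v,360:395].tolist())
E
```

```text
(0.489, -0.2008, 0.114) [375.6 235.9]
(0.489, -0.2008, 0.124) [376.2 230.5]
(0.489, -0.2008, 0.0935) [374.4 246.7]
(0.494, -0.2008, 0.114) [376.9 234.4]
(0.489, -0.2058, 0.114) [378.7 236.9]
[ 0.4933 -0.2039  0.0935]
228 [118, 120, 121, 122, 117, 119, 101, 79, 78, 82, 84, 86, 90, 90, 89, 83, 83, 79, 85, 97, 96, 95, 93, 96, 96, 94, 93, 91, 96, 108, 120, 122, 122, 121, 119]
232 [121, 120, 123, 120, 120, 111, 91, 75, 80, 81, 89, 90, 88, 89, 87, 91, 91, 94, 93, 96, 93, 95, 98, 111, 109, 114, 124, 126, 120, 121, 119, 121, 120, 121, 120]
236 [120, 123, 121, 123, 122, 121, 103, 80, 80, 85, 86, 88, 91, 91, 90, 93, 91, 91, 94, 98, 109, 117, 121, 121, 123, 122, 124, 124, 122, 120, 123, 121, 122, 123, 124]
247 [105, 105, 105, 110, 112, 110, 113, 115, 116, 115, 103, 88, 82, 82, 86, 81, 84, 94, 132, 139, 122, 122, 123, 127, 127, 126, 125, 122, 123, 122, 123, 123, 124, 121, 122]
250 [104, 103, 103, 101, 102, 109, 105, 108, 106, 101, 88, 78, 87, 92, 98, 97, 133, 153, 146, 131, 123, 123, 126, 125, 122, 120, 120, 119, 122, 121, 123, 124, 124, 124, 122]
255 [119, 116, 119, 116, 114, 115, 116, 112, 96, 81, 85, 85, 96, 102, 108, 117, 124, 123, 129, 121, 113, 104, 104, 106, 111, 114, 117, 116, 116, 120, 120, 121, 118, 117, 118]
```

Scene view: the chuck body centre (377.5) and the tip (375.1) are coaxial to about 0.5 mm across the view. I'll lower over the tip and watch the force.

drive_tool:
  rows: [0,0,0.005,0,0,0,0.005,0,0,0,0.004,0,0,0,0.003,0,0,0,0.002,0,0,0,0.001,0,0,0,0.001,0,0,0,0.001,0,0,0,0.001,0,0,0,0.001,0]

```text
t: 7.3
ee_pos: [0.4887, -0.2012, 0.1483]
tool_rot: [0.0, 0.157, 0.988, -0.0]
force: [-0.1, 0.4, -1.7]
finger_gap: 0.431
finger_force: 40.3
```

drive_tool:
  rows: [0,0,0.002,0,0,0,0.002,0,0,0,0.002,0,0,0,0.0015,0,0,0,0.0015,0,0,0,0.0015,0,0,0,0.0015,0,0,0,0.001,0,0,0,0.001,0,0,0,0,0]

```text
t: 8.3
ee_pos: [0.4886, -0.2011, 0.1341]
tool_rot: [-0.0, 0.157, 0.988, 0.0]
force: [-0.4, 0.7, -1.6]
finger_gap: 0.435
finger_force: 40.3
```

```bash
python3 -c "from h import *; go((.4885,-.2015,.13))"
```

```text
t 8.3 pos [ 0.4886 -0.2011  0.1341] F [-0.4   0.67 -1.63] gap 0.435 ff 40.3 M [0.065 0.189 0.005]
x [-0.951  0.31   0.   ] z [-0.  0. -1.] tool shift [-0.0001 -0.0004  0.0041] len 0.004
```

drive_tool:
  rows: [0,0,0.0005,0,0,0,0.0005,0,0,0,0.0005,0,0,0,0.0005,0,0,0,0.0005,0,0,0,0.0005,0,0,0,0.0005,0,0,0,0.0005,0,0,0,0,0,0,0,0,0]

```text
t: 9.3
ee_pos: [0.4887, -0.2012, 0.1302]
tool_rot: [-0.0, 0.157, 0.988, -0.0]
force: [-1.9, 0.1, -1.1]
finger_gap: 0.439
finger_force: 40.3
```

drive_tool:
  rows: [0,0,0.0003,0,0,0,0.0003,0,0,0,0.0003,0,0,0,0.0003,0,0,0,0,0,0,0,0,0,0,0,0,0,0,0,0,0,0,0,0,0,0,0,0,0]

```text
t: 10.3
ee_pos: [0.4887, -0.2012, 0.1291]
tool_rot: [-0.0, 0.157, 0.988, -0.0]
force: [-0.5, 1.0, -1.1]
finger_gap: 0.432
finger_force: 40.3
```

drive_tool:
  rows: [0,0,0.0004,0,0,0,0.0004,0,0,0,0.0004,0,0,0,0.0004,0,0,0,0,0,0,0,0,0,0,0,0,0,0,0,0,0,0,0,0,0,0,0,0,0]

```text
t: 11.3
ee_pos: [0.4887, -0.2012, 0.1275]
tool_rot: [-0.0, 0.157, 0.988, -0.0]
force: [-0.3, 1.2, -0.2]
finger_gap: 0.435
finger_force: 40.3
```

drive_tool:
  rows: [0,0,0.0004,0,0,0,0.0004,0,0,0,0,0,0,0,0,0,0,0,0,0,0,0,0,0,0,0,0,0,0,0,0,0,0,0,0,0,0,0,0,0]

```text
t: 12.3
ee_pos: [0.4887, -0.2012, 0.1267]
tool_rot: [-0.0, 0.157, 0.988, -0.0]
force: [-1.8, 1.0, -0.4]
finger_gap: 0.429
finger_force: 40.3
```

drive_tool:
  rows: [0,0,0.0004,0,0,0,0.0004,0,0,0,0.0004,0,0,0,0,0,0,0,0,0,0,0,0,0,0,0,0,0,0,0,0,0,0,0,0,0,0,0,0,0]

```text
t: 13.3
ee_pos: [0.4887, -0.2012, 0.1254]
tool_rot: [-0.0, 0.157, 0.988, -0.0]
force: [-1.8, 0.6, -1.8]
finger_gap: 0.435
finger_force: 40.3
```

drive_tool:
  rows: [0,0,0.0004,0,0,0,0.0004,0,0,0,0.0004,0,0,0,0,0,0,0,0,0,0,0,0,0,0,0,0,0,0,0,0,0,0,0,0,0,0,0,0,0]

```text
t: 14.3
ee_pos: [0.4887, -0.2012, 0.1243]
tool_rot: [-0.0, 0.157, 0.988, -0.0]
force: [-1.2, 1.6, -1.1]
finger_gap: 0.433
finger_force: 40.3
```

```bash
python3 -c "
from plant import status
print([status.observe()['force'].round(2) for i in range(3)])
from h import *; go((.4885,-.2015,.12))"
```

```text
[array([-1.19,  1.57, -1.09]), array([-1.19,  1.57, -1.09]), array([-1.19,  1.57, -1.09])]
t 14.3 pos [ 0.4887 -0.2012  0.1243] F [-1.19  1.57 -1.09] gap 0.433 ff 40.3 M [ 0.268  0.294 -0.027]
x [-0.951  0.31   0.   ] z [-0. -0. -1.] tool shift [ 0.0001 -0.0004  0.0043] len 0.004
```

The rising moments suggest side contact. I'll release so the chuck drops and centres on the taper, then regrip.

drive_tool:
  rows: [0,0,0,0,0,0,0,0,0,0,0,0,0,0,0,0,0,0,0,0,0,0,0,0,0,0,0,0,0,0,0,0,0,0,0,0,0,0,0,0]
  gripper: 1.0

```text
t: 15.3
ee_pos: [0.4887, -0.2012, 0.1243]
tool_rot: [-0.0, 0.157, 0.988, -0.0]
force: [0.1, 0.2, -0.3]
finger_gap: 0.997
finger_force: 0.0
```

```bash
python3 - <<'E'
from h import *; go((.4885,-.2015,.12))
from plant import snapshot
a=snapshot("scene");pickle.dump(a,open("s3.pkl","wb"))
cv2.imwrite("pics/c5.png",crop(a["image"],320,190,110,100,6))
E
```

```text
t 15.3 pos [ 0.4887 -0.2012  0.1243] F [ 0.09  0.21 -0.31] gap 0.997 ff 0.0 M [-0.053 -0.047  0.008]
x [-0.951  0.31   0.   ] z [-0. -0. -1.] tool shift [ 0.0001 -0.0003  0.0043] len 0.004
```

View pics/c5.png

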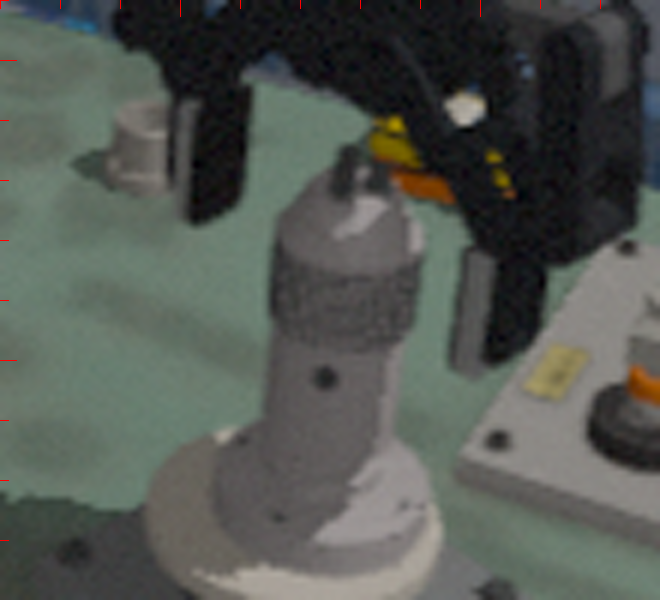

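The chuck is standing upright on the taper, with its knurled sleeve at crop (345,300) between the open fingers. I'll go down about 3.5 mm and regrip.

drive_tool:
  rows: [0,0,0.0012,0,0,0,0.0012,0,0,0,0.0011,0,0,0,0,0,0,0,0,0,0,0,0,0,0,0,0,0,0,0,0,0,0,0,0,0,0,0,0,0]

```text
t: 16.35
ee_pos: [0.4887, -0.2012, 0.1208]
tool_rot: [-0.0, 0.157, 0.988, -0.0]
force: [0.0, -0.0, 0.3]
finger_gap: 0.998
finger_force: 0.0
```

drive_tool:
  rows: [0,0,0,0,0,0,0,0,0,0,0,0,0,0,0,0,0,0,0,0,0,0,0,0,0,0,0,0,0,0,0,0,0,0,0,0,0,0,0,0]
  gripper: 0
  force: 60

```text
t: 17.35
ee_pos: [0.4887, -0.2012, 0.1208]
tool_rot: [-0.0, 0.157, 0.988, 0.0]
force: [0.3, 0.7, 1.4]
finger_gap: 0.429
finger_force: 59.8
```

```bash
python3 -c "from h import *; go((.4885,-.2015,.12))"
```

```text
t 17.35 pos [ 0.4887 -0.2012  0.1208] F [0.29 0.7  1.42] gap 0.429 ff 59.8 M [ 0.166  0.017 -0.027]
x [-0.951  0.31   0.   ] z [-0.  0. -1.] tool shift [ 0.0001 -0.0004  0.0008] len 0.001
```

drive_tool:
  rows: [0,0,0.0003,0,0,0,0.0003,0,0,0,0.0002,0,0,0,0.0002,0,0,0,0,0,0,0,0,0,0,0,0,0,0,0,0,0,0,0,0,0,0,0,0,0]

```text
t: 18.35
ee_pos: [0.4888, -0.2012, 0.1201]
tool_rot: [0.0, 0.157, 0.988, 0.0]
force: [-1.7, 1.5, 5.8]
finger_gap: 0.428
finger_force: 60.0
```

drive_tool:
  rows: [0,0,0.0003,0,0,0,0.0003,0,0,0,0.0002,0,0,0,0.0002,0,0,0,0,0,0,0,0,0,0,0,0,0,0,0,0,0,0,0,0,0,0,0,0,0]

```text
t: 19.35
ee_pos: [0.4889, -0.2013, 0.1194]
tool_rot: [0.0, 0.157, 0.988, 0.0]
force: [-2.4, 1.1, 8.1]
finger_gap: 0.427
finger_force: 60.3
```

drive_tool:
  rows: [0,0,0.0003,0,0,0,0.0003,0,0,0,0.0002,0,0,0,0.0002,0,0,0,0,0,0,0,0,0,0,0,0,0,0,0,0,0,0,0,0,0,0,0,0,0]

```text
t: 20.35
ee_pos: [0.489, -0.2013, 0.1187]
tool_rot: [0.0, 0.157, 0.988, 0.0]
force: [-3.5, 2.1, 12.5]
finger_gap: 0.431
finger_force: 60.6
```

drive_tool:
  rows: [0.0003,0,0,0,0.0003,0,0,0,0,0,0.0003,0,0,0,0.0002,0,0,0,0,0,0,0,0,0,0,0,0,0,0,0,0,0,0,0,0,0,0,0,0,0]

```text
t: 21.35
ee_pos: [0.4889, -0.2013, 0.1185]
tool_rot: [0.001, 0.157, 0.988, 0.0]
force: [-2.8, 3.0, 13.3]
finger_gap: 0.431
finger_force: 60.7
```

```bash
python3 -c "from h import *; go((.4885,-.2015,.12))"
```

```text
t 21.35 pos [ 0.4889 -0.2013  0.1185] F [-2.77  2.98 13.29] gap 0.431 ff 60.7 M [0.482 0.5   0.046]
x [-0.951  0.31  -0.002] z [ 0.002 -0.    -1.   ] tool shift [ 0.0003 -0.0003 -0.0015] len 0.002
```

There is about 4 N of side strain. I'll let go once, regrip, and then do the final press.

drive_tool:
  rows: [0,0,0,0,0,0,0,0,0,0,0,0,0,0,0,0,0,0,0,0,0,0,0,0,0,0,0,0,0,0,0,0,0,0,0,0,0,0,0,0]
  gripper: 0.6

```text
t: 22.35
ee_pos: [0.4881, -0.201, 0.1173]
tool_rot: [-0.0, 0.157, 0.988, -0.0]
force: [0.2, -0.6, 0.3]
finger_gap: 0.602
finger_force: 0.0
```

drive_tool:
  rows: [0,0,0,0,0,0,0,0,0,0,0,0,0,0,0,0,0,0,0,0,0,0,0,0,0,0,0,0,0,0,0,0,0,0,0,0,0,0,0,0]
  gripper: 0

```text
t: 23.35
ee_pos: [0.4882, -0.201, 0.1173]
tool_rot: [0.0, 0.157, 0.988, -0.0]
force: [0.0, 0.0, 2.2]
finger_gap: 0.43
finger_force: 59.7
```

```bash
python3 -c "from h import *; go((.4885,-.2015,.12))"
```

```text
t 23.35 pos [ 0.4882 -0.201   0.1173] F [0.   0.05 2.21] gap 0.43 ff 59.7 M [ 0.214 -0.044 -0.016]
x [-0.951  0.31  -0.   ] z [ 0. -0. -1.] tool shift [-0.0005 -0.0004 -0.0027] len 0.003
```

drive_tool:
  rows: [0.0001,0,0.0003,0,0.0001,0,0.0003,0,0.0001,0,0.0003,0,0.0001,0,0.0003,0,0.0001,0,0.0003,0,0.0001,0,0.0003,0,0,0,0,0,0,0,0,0,0,0,0,0,0,0,0,0]

```text
t: 24.35
ee_pos: [0.4882, -0.201, 0.1163]
tool_rot: [0.001, 0.157, 0.988, 0.0]
force: [-0.6, 1.9, 8.6]
finger_gap: 0.432
finger_force: 60.1
```

```bash
python3 -c "from h import *; go((.4885,-.2015,.12))"
```

```text
t 24.35 pos [ 0.4882 -0.201   0.1163] F [-0.6   1.94  8.64] gap 0.432 ff 60.1 M [ 0.37   0.203 -0.015]
x [-0.951  0.31  -0.002] z [ 0.002 -0.    -1.   ] tool shift [-0.0004 -0.0003 -0.0037] len 0.004
```

drive_tool:
  rows: [0.0001,-0.0001,0.0003,0,0.0001,0,0.0003,0,0.0001,-0.0001,0.0003,0,0.0001,0,0.0003,0,0.0001,0,0.0003,0,0,0,0,0,0,0,0,0,0,0,0,0,0,0,0,0,0,0,0,0]

```text
t: 25.35
ee_pos: [0.4882, -0.2011, 0.1156]
tool_rot: [0.001, 0.157, 0.988, 0.0]
force: [-2.1, 1.6, 14.3]
finger_gap: 0.426
finger_force: 60.6
```

drive_tool:
  rows: [0.0001,0,0.0003,0,0.0001,0,0.0003,0,0.0001,0,0.0003,0,0.0001,0,0.0002,0,0,0,0,0,0,0,0,0,0,0,0,0,0,0,0,0,0,0,0,0,0,0,0,0]

```text
t: 26.35
ee_pos: [0.4882, -0.2011, 0.1149]
tool_rot: [0.002, 0.157, 0.988, 0.0]
force: [-1.9, 2.5, 17.5]
finger_gap: 0.435
finger_force: 60.9
```

```bash
python3 -c "from h import *; go((.4885,-.2015,.12))"
```

```text
t 26.35 pos [ 0.4882 -0.2011  0.1149] F [-1.91  2.53 17.53] gap 0.435 ff 60.9 M [ 0.637  0.45  -0.017]
x [-0.951  0.309 -0.004] z [ 0.004 -0.    -1.   ] tool shift [-0.0004 -0.0003 -0.0051] len 0.005
```

drive_tool:
  rows: [0.0001,-0.0001,0.0002,0,0,-0.0001,0.0002,0,0,0,0,0,0,0,0,0,0,0,0,0,0,0,0,0,0,0,0,0,0,0,0,0,0,0,0,0,0,0,0,0]

```text
t: 27.35
ee_pos: [0.4882, -0.2012, 0.1147]
tool_rot: [0.002, 0.157, 0.988, 0.0]
force: [-2.4, 3.3, 18.4]
finger_gap: 0.428
finger_force: 61.1
```

drive_tool:
  rows: [-0.0002,0,-0.0005,0,-0.0001,0.0001,-0.0005,0,-0.0002,0,-0.0005,0,-0.0001,0.0001,-0.0005,0,-0.0002,0,-0.0005,0,-0.0001,0.0001,-0.0005,0,-0.0002,0,-0.0005,0,-0.0002,0.0001,-0.0005,0,-0.0002,0,-0.0005,0,-0.0001,0,-0.0005,0]

```text
t: 28.35
ee_pos: [0.4881, -0.2009, 0.1173]
tool_rot: [-0.0, 0.157, 0.988, -0.0]
force: [0.9, -0.3, -0.4]
finger_gap: 0.43
finger_force: 60.0
```

```bash
python3 -c "from h import *; go((.548,.226,.18))"
```

```text
t 28.35 pos [ 0.4881 -0.2009  0.1173] F [ 0.87 -0.26 -0.45] gap 0.43 ff 60.0 M [ 0.078 -0.27   0.056]
x [-0.951  0.31   0.   ] z [-0. -0. -1.] tool shift [ 0.0752  0.4245 -0.0627] len 0.436
```

drive_tool:
  rows: [0,0,-0.001,0,0,0,-0.002,0,0,0,-0.003,0,0,0,-0.004,0,0,0,-0.006,0,0,0,-0.008,0,0,0,-0.008,0,0,0,-0.006,0,0,0,-0.003,0,0,0,0,0]

```text
t: 29.35
ee_pos: [0.4884, -0.2011, 0.1591]
tool_rot: [0.001, 0.157, 0.988, 0.0]
force: [-0.4, 0.4, -6.2]
finger_gap: 0.434
finger_force: 60.6
```

```bash
python3 - <<'E'
from h import *; go((.548,.226,.158))
from plant import snapshot
a=snapshot("scene");pickle.dump(a,open("s4.pkl","wb"))
cv2.imwrite("pics/c6.png",crop(a["image"],320,160,110,120,5))
E
```

```text
t 29.35 pos [ 0.4884 -0.2011  0.1591] F [-0.37  0.44 -6.16] gap 0.434 ff 60.6 M [0.001 0.044 0.022]
x [-0.951  0.309 -0.001] z [ 0.001 -0.    -1.   ] tool shift [0.0755 0.4246 0.0011] len 0.431
```

View pics/c6.png

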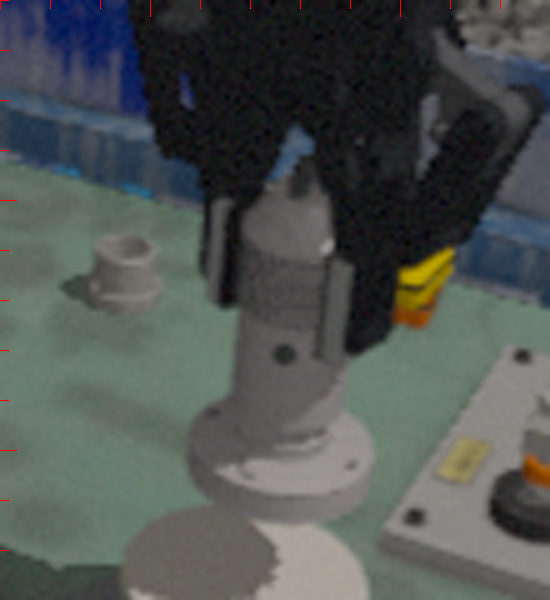

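The arbor is hanging from the chuck: the flange at crop (280,455) is clear of the pad and the 6 N load matches the pair's weight. I'll carry it to the plate.

drive_tool:
  rows: [0.002,0.01,0,0,0.0035,0.02,0,0,0.0053,0.03,0,0,0.0053,0.03,0,0,0.0053,0.03,0,0,0.0053,0.03,0,0,0.0053,0.03,0,0,0.0053,0.03,0,0,0.0053,0.03,0,0,0.0053,0.03,0,0]

```text
t: 30.4
ee_pos: [0.5257, 0.0727, 0.1581]
tool_rot: [-0.0, 0.156, 0.988, -0.0]
force: [1.2, -0.2, -6.5]
finger_gap: 0.429
finger_force: 60.9
```

drive_tool:
  rows: [0.0053,0.03,0,0,0.0053,0.03,0,0,0.0053,0.03,0,0,0.0053,0.03,0,0,0.0035,0.02,0,0,0.002,0.01,0,0,0.001,0.005,0,0,0,0,0,0,0,0,0,0,0,0,0,0]

```text
t: 31.4
ee_pos: [0.5481, 0.2248, 0.1586]
tool_rot: [0.0, 0.158, 0.987, -0.0]
force: [0.1, -0.2, -6.7]
finger_gap: 0.429
finger_force: 61.0
```

```bash
python3 - <<'E'
from h import *; go((.548,.226,.109))
from plant import snapshot
a=snapshot("scene");pickle.dump(a,open("s5.pkl","wb"))
cv2.imwrite("pics/c7.png",crop(a["image"],130,120,130,120,5))
E
```

```text
t 31.4 pos [0.5481 0.2248 0.1586] F [ 0.08 -0.18 -6.71] gap 0.429 ff 61.0 M [0.057 0.014 0.026]
x [-0.95   0.312 -0.   ] z [ 0. -0. -1.] tool shift [0.0005 0.0011 0.0496] len 0.05
```

View pics/c7.png

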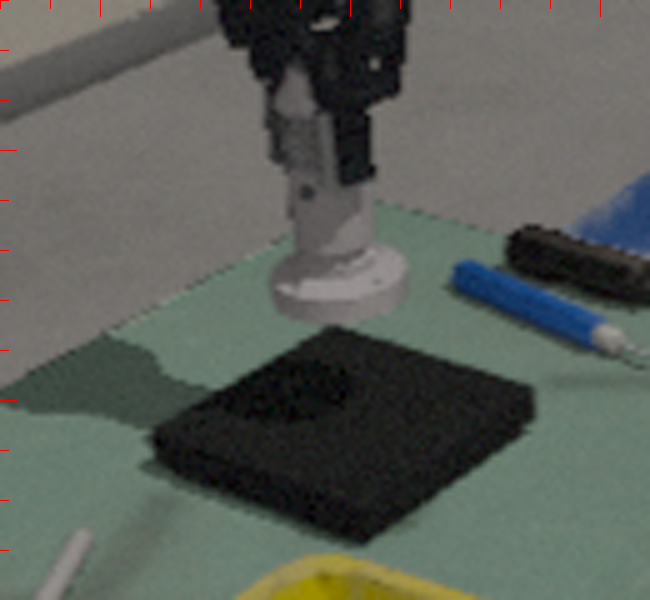

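The pair hangs over the slab at crop column 340; the slab centre is near 345. Going down.

drive_tool:
  rows: [0,0,0.005,0,0,0,0.008,0,0,0,0.008,0,0,0,0.008,0,0,0,0.008,0,0,0,0.006,0,0,0,0.004,0,0,0,0.0025,0,0,0,0,0,0,0,0,0]

```text
t: 32.45
ee_pos: [0.548, 0.2266, 0.1092]
tool_rot: [0.0, 0.157, 0.988, 0.0]
force: [0.0, 1.1, -4.7]
finger_gap: 0.431
finger_force: 61.0
```

drive_tool:
  rows: [0,0,0.0006,0,0,0,0.0006,0,0,0,0.0006,0,0,0,0.0006,0,0,0,0.0006,0,0,0,0.0005,0,0,0,0.0005,0,0,0,0,0,0,0,0,0,0,0,0,0]

```text
t: 33.45
ee_pos: [0.5478, 0.2265, 0.105]
tool_rot: [-0.0, 0.157, 0.988, -0.0]
force: [0.5, -0.4, -6.3]
finger_gap: 0.428
finger_force: 61.0
```

drive_tool:
  rows: [0,0,0.0003,0,0,0,0.0003,0,0,0,0.0003,0,0,0,0.0003,0,0,0,0,0,0,0,0,0,0,0,0,0,0,0,0,0,0,0,0,0,0,0,0,0]

```text
t: 34.45
ee_pos: [0.5478, 0.2265, 0.1038]
tool_rot: [0.0, 0.157, 0.988, -0.0]
force: [-0.7, 0.6, -5.6]
finger_gap: 0.43
finger_force: 61.0
```

drive_tool:
  rows: [0,0,0.0002,0,0,0,0.0002,0,0,0,0.0002,0,0,0,0.0002,0,0,0,0,0,0,0,0,0,0,0,0,0,0,0,0,0,0,0,0,0,0,0,0,0]

```text
t: 35.45
ee_pos: [0.548, 0.2265, 0.1033]
tool_rot: [0.0, 0.157, 0.988, 0.0]
force: [-2.7, -1.5, 3.9]
finger_gap: 0.43
finger_force: 62.0
```

The flange is down on the slab. I'll ease off slightly, open, and rise clear.

drive_tool:
  rows: [0,0,-0.0002,0,0,0,0,0,0,0,0,0,0,0,0,0,0,0,0,0,0,0,0,0,0,0,0,0,0,0,0,0,0,0,0,0,0,0,0,0]

```text
t: 36.45
ee_pos: [0.5479, 0.2265, 0.1033]
tool_rot: [0.0, 0.157, 0.988, 0.0]
force: [-4.5, -2.1, 5.3]
finger_gap: 0.429
finger_force: 61.9
```

drive_tool:
  rows: [0,0,0,0,0,0,0,0,0,0,0,0,0,0,0,0,0,0,0,0,0,0,0,0,0,0,0,0,0,0,0,0,0,0,0,0,0,0,0,0]
  gripper: 1.0

```text
t: 37.45
ee_pos: [0.5478, 0.2265, 0.1032]
tool_rot: [-0.0, 0.157, 0.988, -0.0]
force: [0.0, 0.0, 0.8]
finger_gap: 1.002
finger_force: 0.0
```

drive_tool:
  rows: [0,0,-0.005,0,0,0,-0.01,0,0,0,-0.015,0,0,0,-0.02,0,0,0,-0.02,0,0,0,-0.02,0,0,0,-0.02,0,0,0,-0.015,0,0,0,-0.01,0,0,0,0,0]

```text
t: 38.45
ee_pos: [0.5486, 0.2267, 0.2406]
tool_rot: [0.001, 0.157, 0.988, 0.001]
force: [-0.0, -0.0, -0.1]
finger_gap: 1.001
finger_force: 0.0
```

```bash
python3 - <<'E'
from h import *; go((.548,.226,.109))
from plant import snapshot
a=snapshot("scene")
cv2.imwrite("pics/c8.png",crop(a["image"],130,120,130,120,5))
E
```

```text
t 38.45 pos [0.5486 0.2267 0.2406] F [-0.01 -0.03 -0.06] gap 1.001 ff 0.0 M [-0.028  0.017 -0.048]
x [-0.951  0.31  -0.002] z [ 0.003  0.002 -1.   ] tool shift [ 0.0007 -0.0012  0.1316] len 0.132
```

View pics/c8.png

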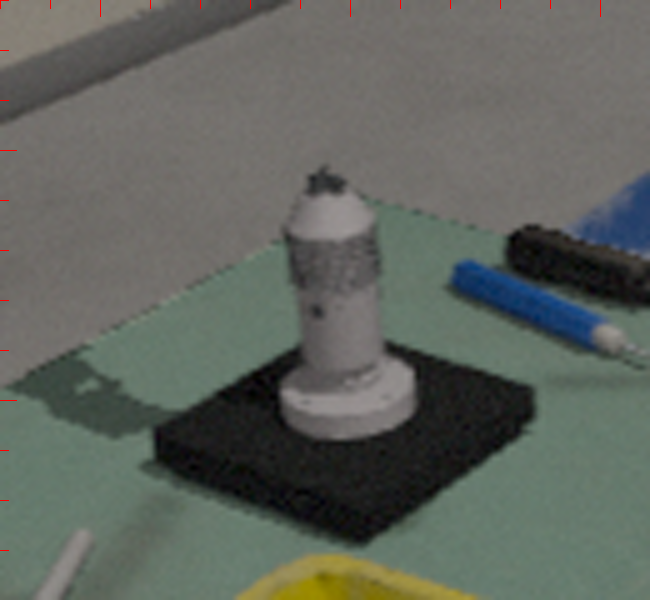

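The pair stands upright with the flange, at crop (348,400), wholly on the plate. The gripper is clear.

```bash
python3 -c "from plant import job_done; print(job_done())"
```

```text
the job is handed in; nothing more can be done
None
```

The job is handed in at about 38.5 s of the 61 s: the chuck was pressed on with about 18 to 19 N (plate down an estimated 2.4 mm of its 2.8 mm limit), held through the lift by the chuck alone, and the pair stands upright near the centre of the inspection plate; the sleeves and collet were not touched.

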